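# Lock the spindle of the hub stand before the wheel nuts go on

### The arm

A 6-joint arm with a two-finger parallel gripper is mounted at the origin on a cart in front of the work surface, level with it; the furniture and walls round the work are solid. World frame = base frame: x ahead of the robot, y to its left, z up, the work surface at z = 0. Lengths are in m, angles in rad, forces in N, time in s.
With the tool pointing down it reaches from about 0.3 to 0.875 m from the base axis. Payload 6.4 kg.
Tool frame: the origin (TCP) lies on the centre line of the jaws, within the pads' length; the fingertips stand 14 mm ahead of it and the grasp point (between the pads) lies 5 mm behind it; z points along the fingers, y is the direction in which the jaws open and shut (so a half turn about z gives the same grasp; the last joint's range is limited). The gripper opens to 85 mm and grips with 20 to 120 N. Pads are 22 mm wide; open, the fingers measure 114 mm over their backs; the gripper's body (76 mm by 85 mm) begins 54 mm behind the grasp point. The pads swing forward as they close: fully open they stand 13 mm farther back than shut.
Start: joints at [1.051, 0.181, 1.607, -0, 1.354, -0.206], TCP at [0.177, 0.547, 0.245] pointing down, gripper open.
Joint ranges: [-2.99, 2.99], [-0.89, 2.07], [0.3, 2.58], [-1.14, 4.28], [0, 2.63], [-3.12, 3.12]. Speed limits (rad/s): [2.57, 2.57, 3.01, 3.14, 3.14, 3.14].

### API

Orientations are given as a unit quaternion [w, x, y, z].
In Python, from bench import * gives the robot as it stands.
- The arm moves only by the tool servo_tool, never from a script. Its argument "plan" is a list that holds one entry, the list of rows, each a list of 5 numbers: the shift along the world's x, y, z in m, then the turn about the world's z in rad, then the gripper command: -1 is shut, 1 is fully open, values between are in proportion. In form: [[[tx, ty, tz, roll, claw], ...]]. A call has 1 to 8 rows; each row shifts and turns the commanded pose from where the row before left it; what a row does not reach is not made up. A row lasts 1/10 s, in which the tool goes at most 50 mm and 8.59 degrees, less where a joint would pass 70% of its speed; a pose out of reach is approached as far as the arm can. A call with a gripper value outside its range is refused whole. The fingers move at their own pace and stop on an object; the grip force is fixed at half the most. Time passes only in rows, so rows that do not move let the fingers close. It gives the time, the measured TCP pose, the force and the opening at its end, in the units of the state.
- get_obs(): the state, without advancing time (a new reading comes with each control period).
- camera(name): name is "scene" or "top" or "wrist"; returns a dict with "img" (420x560x3 uint8, blue, green, red), "camera_matrix" (3x3 intrinsics, pixels), "rvec" (rotation vector, rad) and "tvec" (3), from world to camera coordinates, as OpenCV has them. Camera axes: x right, y down, z forward; pixel columns grow to the right and rows downward; lengths in m; the calibration is good to about 2 mm. A picture is of the moment at which its call begins. There is no depth.
- hand_in(): hands the job in, once; it reports no verdict.
Trained networks look in a picture, given as the dict that the camera call returned (one of the last four; its "shot" number tells which), for a name from the list of things; names that differ only in an ending like _2 or _b are one class to them, and where a whole thing is asked for, a point or a joint stands for the part that bears it (a point fixed in the world has none). Each returns a list of dicts, best first, with "conf" (0 to 1); they miss things now and then, are a little off and sometimes report something else, mostly with a low value. They report only what shows in the picture. A call takes as long as a camera call.
- trace(picture, thing): "mask" (420x560 bool, what is visible of it) and "rect" ([left, top, right, bottom] as shares, 0 to 1, of the picture: columns of its width, rows of its height, round what is visible of it).
- pinpoint(picture, thing): "centre" ([row, column] as shares, 0 to 1, of the picture: columns of its width, rows of its height: a listed point, or the origin of a listed thing).
The state is a dict: "time_s": time; "q": joint angles; "dq": joint speeds; "joint_efforts": joint torques, N m; "eef_pos": TCP position; "eef_rot": TCP orientation; "wrist_force": force on the tool from outside, world axes, zero at the start; "torque": the same for the moment, N m; "opening": opening from 0.0 (shut) to 1.0 (fully open).
Only numpy, scipy, OpenCV 4.12 (cv2) and the standard library are available. Lean on these libraries where they do the work, as an engineer would, in place of code of your own. Each camera call takes 0.05 s, during which the arm holds its last target.

### The job

Lock the hub stand: with the fingertips push the steel hub plate round (its studs give something to push on) until its slot faces the lock bar, then push the bar's red tab from behind until the bar is fully home in the slot and the plate can no longer turn. Only push, gently: do not grip or lift anything, and leave the nuts, cap, ring and marker round the stand where they lie. Finish with the hand clear of everything.

Things in the scene. Friction and masses are not known exactly. Their poses are not given: they have to be found in the camera images.
- hub_stand: Blue cast hub stand, fixed to the bench; place and yaw differ each run. Origin on the vertical spindle axis at bench level, z up; its +x axis points from the lock bar to the spindle, so the bar lies on its -x side. Round foot 180 mm across, 12 mm high. The bar's guide block reaches from x = -126 to -92 mm, 46 mm wide, top 87 mm above the bench, a red line on top.
- plate_top (a point): On the spindle axis at the hub plate's top face, 68 mm above the bench; its axes turn with the plate, -x towards the slot. The plate is a steel disc 160 mm across, 12 mm thick. On it: a pilot boss 62 mm across, 22 mm high (a small screw head 2 mm higher) and five upright brass studs, 14 mm thick, 30 mm high, on a circle of 56 mm radius, 36, 108, 180, 252 and 324 degrees from the slot, 52 mm clear between neighbours.
- hub_plate (a joint): Turn of the hub plate about the vertical spindle axis in rad, counterclockwise from above positive; the slot faces the lock bar at 0 and at every full turn (+-6.283). It turns freely both ways with light friction (about 2 N at a stud) and stays where it is left.
- slot_mouth (a point): On the hub plate: middle of the open end of its only slot, at the rim (80 mm from the axis), level with the plate's top face. The slot runs 30 mm radially inwards, midway between two studs, 19 mm wide, its mouth flared to 25 mm. A red line on the plate runs from the boss to the slot.
- lock_point (a point): Fixed point on the stand where the slot mouth must stand for the bar to enter: on the bar's centre line, 80 mm from the spindle axis, at the height of the plate's top face.
- lock_bar (a joint): How far the lock bar is pushed in (along the stand's +x), in m: 0 to 0.003 at the start, 0.032 home at its stop. A flat bar 14 mm wide with a tapered nose that stands 6 mm off the plate's rim at 0. Slides with about 2.5 N, stays where it is left. The solid rim stops it at about 0.006 unless the slot mouth is within some 7 mm of the lock point; then the taper draws the plate in line.
- push_tab (a point): Middle of the outer (rear) face of the upright red tab at the back end of the lock bar, 100 mm above the bench; moves with the bar. The tab is 30 mm wide, 10 mm thick, from 52 to 112 mm above the bench. Push on this face along the stand's +x axis, not on the tab's front or sides. Behind it is free space; the stop at the end of the stroke is hard.
- nut_a: Loose wheel nut on the bench beside the stand, 30 mm across, 19 mm high; origin at the centre of its underside. Leave alone.
- nut_b: Second loose wheel nut, alike. Leave alone.
- nut_c: Third loose wheel nut, alike. Leave alone.
- centre_cap: Loose grey wheel centre cap, 60 mm in diameter, 14 mm high; origin at the centre of its underside. Leave alone.
- ring_gauge: Loose pale steel setting ring, 49 mm in diameter, 17 mm high; origin at the centre of its underside. Leave alone.
- blue_marker: Loose white marker pen with a blue cap, 130 mm long, 17 mm thick, lying on the bench; origin under its middle. Leave alone.
- wheel_stand: Bystander, fixed: a bare grey cast wheel 404 mm high standing upright on a low roller cradle to the right of the hub stand, 400 mm long (roughly along the world's x), 170 mm wide. Origin at the centre of its underside. A tall obstacle: keep the arm clear of it.

How it is judged:
On the way:
1. the slot is turned to the lock bar while the bar is still out (horizontal distance between slot_mouth and lock_point below 0.01 m and value of joint lock_bar below 0.012 m), for 0.1 s.
At the end, for the whole second after the job is handed in: The lock bar is pushed home (within 4 mm of its stop) and at rest, and it stands in the slot of the hub plate (slot mouth within 6 mm of the lock point) (value of joint lock_bar above 0.028 m and horizontal distance between slot_mouth and lock_point below 0.006 m and velocity of joint lock_bar between -0.005 and 0.005 m/s); the robot touches nothing.
It fails at once if the hub plate is gripped or forced: over 35 N between fingers and plate (contact force between the fingers and hub_plate above 35 N).
It fails at once if the lock bar is forced: over 70 N between fingers and bar (contact force between the fingers and lock_bar above 70 N).
It fails at once if the red tab is gripped: a finger presses its front or its sides with over 10 N (contact force between the fingers and lock_bar_c2 above 10 N).
It fails at once if a loose thing beside the stand is moved by more than 20 mm or lifted (distance of any of nut_a, nut_b, nut_c, centre_cap, ring_gauge, blue_marker from where it was at the start of the episode above 0.02 m).
It also fails if it takes over 58 s, if anything falls off the work surface, if the arm or the gripper's body presses on something with over 40 N, if the wrist force passes 120 N, or if a joint passes its speed limit or range.

## Working session

There is one attempt and no reset: what is moved stays moved. The work goes in short steps, Python scripts to look and compute and a tool call to move; the robot and the scene stay as the last step left them, time stands still between calls to the robot, and variables do not carry over. Pictures are saved under pics/ and viewed, and the job is handed in when it is done.

Besides the shell and the picture viewer there is one more tool, called after ">>>" as name([rows], argument=value, ...), one row to a line, values as JSON. servo_tool: Moves the arm, as the interface text tells. Its arguments: {"type":"object","properties":{"plan":{"type":"array"}},"required":["plan"]}

```bash
mkdir -p pics; ls; cat > h.py <<'E'
from bench import *
import numpy as np, cv2
def snap(name,fn):
    p=camera(name); cv2.imwrite('pics/'+fn+'.png',p['img']); return p
def ray(p,rc):
    K=np.array(p['camera_matrix'],float);R,_=cv2.Rodrigues(np.array(p['rvec'],float));t=np.array(p['tvec'],float).ravel()
    h,w=p['img'].shape[:2]
    d=R.T@np.linalg.inv(K)@np.array([rc[1]*w,rc[0]*h,1]); o=-R.T@t
    return o,d/np.linalg.norm(d)
def atz(p,rc,z):
    o,d=ray(p,rc); return o+d*(z-o[2])/d[2]
def proj(p,X):
    uv,_=cv2.projectPoints(np.array(X,float).reshape(-1,3),np.array(p['rvec'],float),np.array(p['tvec'],float),np.array(p['camera_matrix'],float),None); return uv.reshape(-1,2)
E
python3 - <<'E'
from h import *
np.set_printoptions(precision=4,suppress=True)
print(get_obs())
Z=dict(hub_stand=0,plate_top=.068,slot_mouth=.068,lock_point=.068,push_tab=.1,nut_a=0,centre_cap=0,ring_gauge=0,blue_marker=0,wheel_stand=0)
for c in ['top','scene']:
    p=snap(c,c+'0')
    print(c, ray(p,(.5,.5)))
    for n,z in Z.items():
        for r in pinpoint(p,n)[:3]: print(n,round(r['conf'],2),np.round(np.array(r['centre'])*[420,560]),atz(p,r['centre'],z))
E
```

```text
pics
{'time_s': 0.0, 'q': array([ 1.0507,  0.1816,  1.608 ,  0.    ,  1.3538, -0.2063]), 'dq': array([ 0.0008, -0.0004,  0.0004, -0.0032,  0.0003,  0.    ]), 'joint_efforts': array([  0.001 , -44.4871, -35.1332,  -0.0002,   0.0091,   0.    ]), 'eef_pos': array([0.1772, 0.5465, 0.2444]), 'eef_rot': array([-0.0003,  0.1562,  0.9877, -0.0008]), 'wrist_force': array([-0.0431,  0.224 ,  0.0163]), 'torque': array([-0.0505,  0.0692, -0.0291]), 'opening': 0.9973091066236035}
top (array([0.4702, 0.1091, 0.9601]), array([ 0.1019, -0.0314, -0.9943]))
hub_stand 0.93 [196. 230.] [0.5991 0.201  0.    ]
plate_top 0.69 [192. 230.] [0.5998 0.1957 0.068 ]
slot_mouth 0.63 [165. 249.] [0.6635 0.1535 0.068 ]
lock_point 0.75 [220. 210.] [0.5341 0.2381 0.068 ]
lock_point 0.24 [164. 247.] [0.6664 0.1579 0.068 ]
push_tab 0.52 [253. 183.] [0.4604 0.2879 0.1   ]
push_tab 0.49 [172. 182.] [0.6371 0.2993 0.1   ]
nut_a 0.64 [207. 170.] [0.5701 0.3447 0.    ]
nut_a 0.57 [260. 228.] [0.4452 0.2007 0.    ]
nut_a 0.4 [239. 281.] [0.4991 0.0745 0.    ]
centre_cap 0.69 [233. 278.] [0.5124 0.0832 0.    ]
ring_gauge 0.76
[... 275 characters left out ...]
stand 0.59 [259. 229.] [ 0.6025  0.1879 -0.    ]
hub_stand 0.47 [304. 292.] [0.4353 0.2046 0.    ]
plate_top 0.69 [244. 227.] [0.593  0.1988 0.068 ]
slot_mouth 0.95 [209. 217.] [0.67   0.1362 0.068 ]
lock_point 0.64 [270. 242.] [0.5325 0.2312 0.068 ]
push_tab 0.58 [302. 257.] [0.4569 0.2868 0.1   ]
nut_a 0.76 [301. 291.] [0.4405 0.2016 0.    ]
nut_a 0.61 [320. 198.] [0.5646 0.3352 0.    ]
nut_a 0.47 [277. 295.] [0.4635 0.1487 0.    ]
centre_cap 0.59 [241. 297.] [ 0.5093  0.0678 -0.    ]
ring_gauge 0.91 [292. 166.] [0.6578 0.3233 0.    ]
ring_gauge 0.36 [271. 240.] [0.5655 0.2013 0.    ]
blue_marker 0.64 [213. 241.] [0.6613 0.0705 0.    ]
wheel_stand 0.75 [158. 310.] [ 0.6279 -0.1869  0.    ]
```

View pics/top0.png

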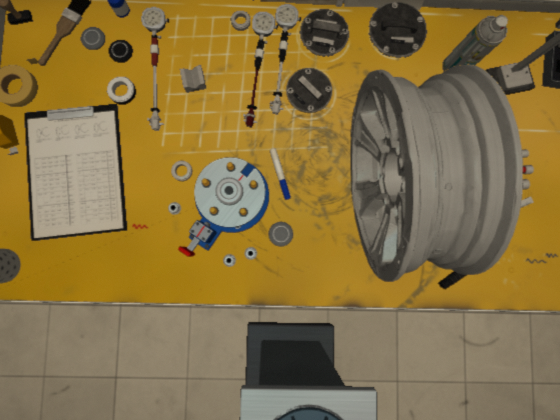

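View pics/scene0.png

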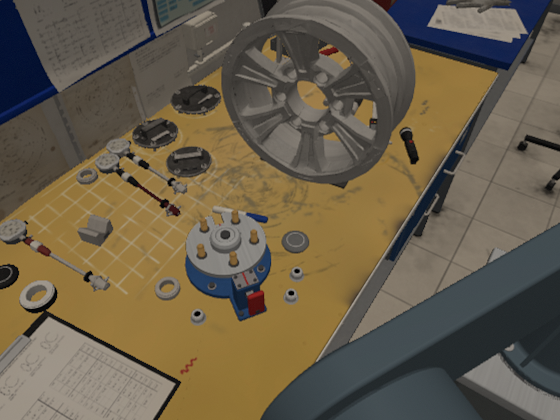

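The top view shows the hub centre at about (230,190), the slot line at about (248,168) and the tab at (187,250). The slot is therefore nearly opposite the bar. I'll move above the hub for a wrist view, with the jaws shut.

>>> servo_tool([
  [[0.04,-0.03,0.01,0,-1],[0.04,-0.03,0.01,0,-1],[0.04,-0.03,0.01,0,-1],[0.04,-0.03,0.01,0,-1],[0.04,-0.03,0.01,0,-1],[0.04,-0.03,0.01,0,-1],[0.04,-0.03,0.01,0,-1],[0.04,-0.03,0.01,0,-1]],
])

```text
time_s: 1.9
eef_pos: [0.4926, 0.3101, 0.3244]
eef_rot: [0.0, 0.156, 0.988, 0.0]
wrist_force: [0.5, 0.9, 0.3]
opening: 0.003
```

```bash
python3 - <<'E'
from h import *
np.set_printoptions(precision=4,suppress=True)
o=get_obs();print(o['time_s'],o['eef_pos'],o['eef_rot'],o['q'])
Z=dict(hub_stand=0,plate_top=.068,slot_mouth=.068,lock_point=.068,push_tab=.1)
p=snap('wrist','w1')
print(ray(p,(.5,.5)))
for n,z in Z.items():
        for r in pinpoint(p,n)[:3]: print(n,round(r['conf'],2),np.round(np.array(r['centre'])*[420,560]),atz(p,r['centre'],z))
E
```

```text
1.9 [0.4926 0.3101 0.3244] [0.0002 0.1563 0.9877 0.0002] [ 0.358   0.1417  1.4926  0.0001  1.5068 -0.8989]
(array([0.4214, 0.3329, 0.4538]), array([ 0.2818, -0.1061, -0.9536]))
hub_stand 0.68 [251. 240.] [ 0.6036  0.1963 -0.    ]
plate_top 0.69 [268. 231.] [0.5966 0.1949 0.068 ]
lock_point 0.6 [223. 246.] [0.5391 0.2391 0.068 ]
push_tab 0.82 [161. 259.] [0.46   0.2889 0.1   ]
```

View pics/w1.png

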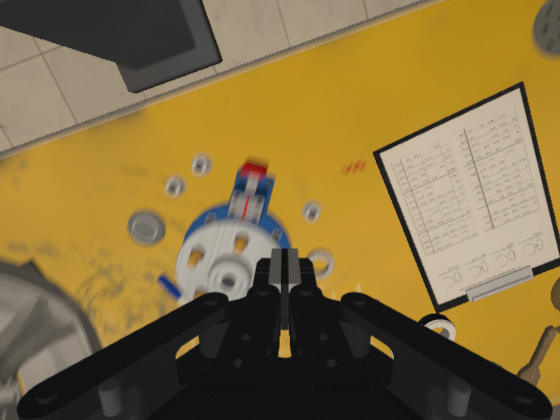

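```bash
cat > ov.py <<'E'
from h import *
def overlay(p,c,yaw,th,fn,half=70,s=5):
    # th: plate joint angle; slot dir = yaw+pi+th
    im=p['img']; pc=proj(p,[[c[0],c[1],.068]])[0]; x0,y0=int(pc[0]-half),int(pc[1]-half)
    x0=max(x0,0);y0=max(y0,0)
    cr=cv2.resize(im[y0:y0+2*half,x0:x0+2*half],None,fx=s,fy=s,interpolation=cv2.INTER_CUBIC)
    def P(X): return tuple(np.int32((proj(p,[X])[0]-[x0,y0]+.5)*s))
    def circ(r,z,cx,cy,col):
        t=np.linspace(0,2*np.pi,60); pts=np.array([P([cx+r*np.cos(a),cy+r*np.sin(a),z]) for a in t]); cv2.polylines(cr,[pts],True,col,1)
    circ(.08,.068,*c,(255,0,255)); circ(.031,.090,*c,(255,0,255))
    sl=yaw+np.pi+th
    for d in (36,108,180,252,324):
        a=sl+np.radians(d); circ(.007,.098,c[0]+.056*np.cos(a),c[1]+.056*np.sin(a),(0,0,255) if d!=36 else (0,255,0))
    cv2.line(cr,P([c[0]+.05*np.cos(sl),c[1]+.05*np.sin(sl),.068]),P([c[0]+.08*np.cos(sl),c[1]+.08*np.sin(sl),.068]),(0,255,0),1)
    for x in(-.126,-.092): cv2.line(cr,*[P([c[0]+x*np.cos(yaw)-y*np.sin(yaw),c[1]+x*np.sin(yaw)+y*np.cos(yaw),.087]) for y in(-.023,.023)],(255,255,0),1)
    cv2.imwrite('pics/'+fn+'.png',cr[:600,:800])
E
python3 - <<'E'
from ov import *
np.set_printoptions(precision=4,suppress=True)
c=(.597,.1965);yaw=-.585
for n in('top','scene'):
    p=camera(n); overlay(p,c,yaw,-.67-np.pi-yaw+2*np.pi,'ov_'+n,half=60)
    for k in('plate_top','push_tab','slot_mouth','lock_point'):
        z=.1 if k=='push_tab' else .068
        for r in pinpoint(p,k)[:2]: print(n,k,round(r['conf'],2),atz(p,r['centre'],z))
E
```

```text
top plate_top 0.89 [0.6015 0.1999 0.068 ]
top push_tab 0.73 [0.4559 0.2792 0.1   ]
top slot_mouth 0.74 [0.6652 0.1488 0.068 ]
top lock_point 0.72 [0.5338 0.2429 0.068 ]
scene plate_top 0.67 [0.5931 0.1982 0.068 ]
scene push_tab 0.65 [0.5954 0.3633 0.1   ]
scene push_tab 0.56 [0.4593 0.2889 0.1   ]
scene slot_mouth 0.62 [0.6669 0.147  0.068 ]
scene lock_point 0.83 [0.533  0.2353 0.068 ]
```

View pics/ov_top.png

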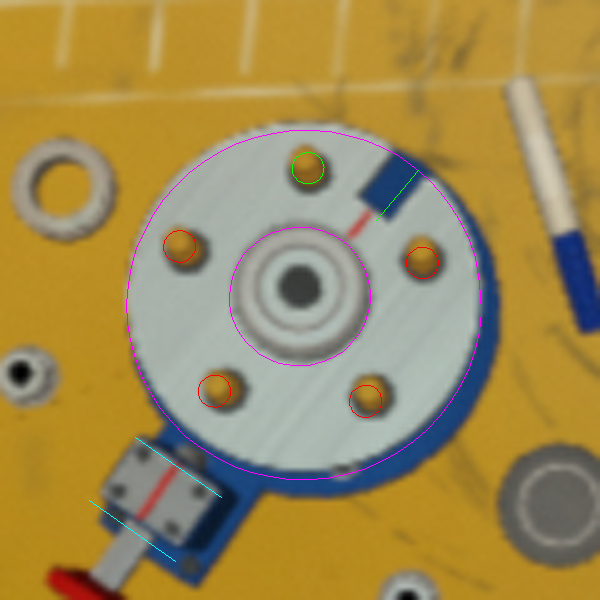

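View pics/ov_scene.png

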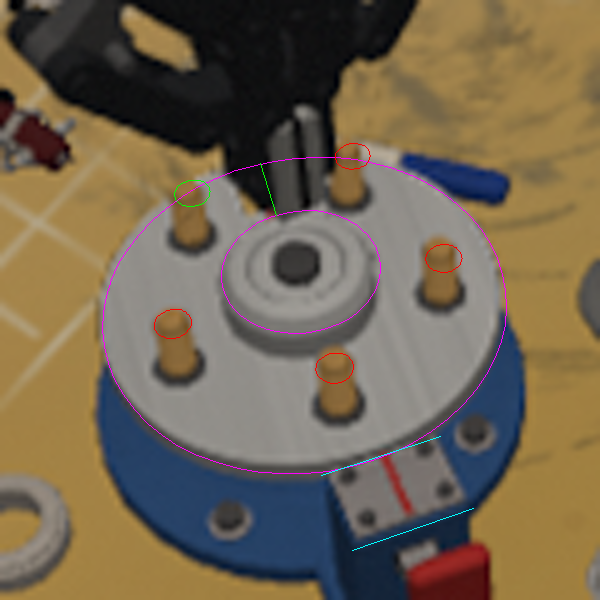

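The overlay fits well: spindle at about (0.598, 0.1965), stand yaw about -0.585, slot direction about -35°. I'll enter the gap facing the robot (φ≈178°) and push the stud at 144° clockwise through about 178°.

>>> servo_tool([
  [[0.015,-0.037,-0.01,0.07,-1],[0.015,-0.037,-0.03,0.07,-1],[0.015,-0.036,-0.04,0.07,-1],[0,0,-0.04,0.07,-1],[0,0,-0.04,0,-1],[0,0,0,0,-1]],
])

```text
time_s: 3.3
eef_pos: [0.5306, 0.2042, 0.162]
eef_rot: [-0.006, 0.017, 1.0, -0.001]
wrist_force: [-0.7, 0.3, -0.3]
opening: 0.0
```

```bash
python3 - <<'E'
from h import *
np.set_printoptions(precision=4,suppress=True)
o=get_obs();print(o['time_s'],o['eef_pos'],o['eef_rot'],o['q'],o['wrist_force'])
p=snap('scene','s2'); c=proj(p,[[.57,.2,.1]])[0]; print(c)
a=p['img'][int(c[1])-75:int(c[1])+75,int(c[0])-100:int(c[0])+100]
cv2.imwrite('pics/s2c.png',cv2.resize(a,None,fx=4,fy=4))
print(proj(p,[o['eef_pos']+[0,0,-.014]]))
E
```

```text
3.3 [0.5306 0.2042 0.162 ] [-0.0057  0.0174  0.9998 -0.001 ] [ 0.1587  0.2617  1.6881 -0.      1.2033 -1.3772] [-0.7141  0.3411 -0.2975]
[235.3477 239.5928]
[[249.788  233.7946]]
```

View pics/s2c.png

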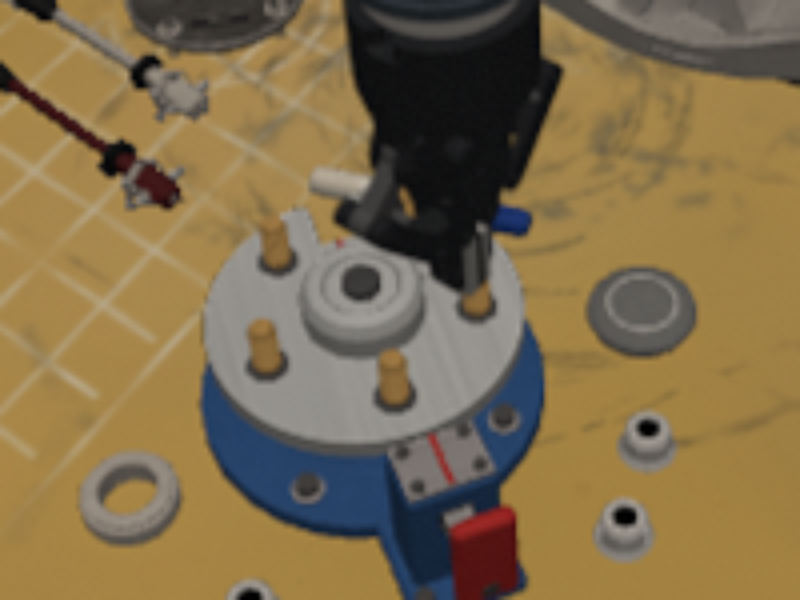

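The arm fell a little short of the target. I'll correct sideways, then come down into the gap.

>>> servo_tool([
  [[0.006,-0.004,0,0,-1],[0.005,-0.004,0,0,-1],[0,0,-0.02,0,-1],[0,0,0,0,-1]],
])

```text
time_s: 3.75
eef_pos: [0.5459, 0.1971, 0.1481]
eef_rot: [-0.0, 0.017, 1.0, -0.0]
wrist_force: [-0.3, -0.1, 0.4]
opening: 0.001
```

>>> servo_tool([
  [[-0.003,0,-0.015,0,-1],[0,0,-0.02,0,-1],[0,0,-0.013,0,-1],[0,0,0,0,-1],[0,0,0,0,-1]],
])

```text
time_s: 4.25
eef_pos: [0.5432, 0.1975, 0.1008]
eef_rot: [0.0, 0.017, 1.0, 0.0]
wrist_force: [0.9, 1.3, -0.0]
opening: -0.0
```

```bash
python3 - <<'E'
from h import *
np.set_printoptions(precision=4,suppress=True)
o=get_obs();print(o['time_s'],o['eef_pos'],o['eef_rot'],o['q'],o['wrist_force'])
c=np.array([.598,.1965]);cur=o['eef_pos'][:2]
# sweep waypoints
ph=np.radians(180)
rows=[];pos=np.array([c[0]-.056,c[1]]); 
for k in range(0,27):
    a=np.radians(178-7*k); q=c+.056*np.array([np.cos(a),np.sin(a)])
    print(178-7*k,np.round(q,4),np.round(q-pos,4)); pos=q
E
```

```text
4.25 [0.5432 0.1975 0.1008] [0.0004 0.0169 0.9999 0.    ] [ 0.1434  0.3558  1.7072 -0.      1.0779 -1.3936] [ 0.8788  1.2863 -0.0267]
178 [0.542  0.1985] [0.    0.002]
171 [0.5427 0.2053] [0.0007 0.0068]
164 [0.5442 0.2119] [0.0015 0.0067]
157 [0.5465 0.2184] [0.0023 0.0064]
150 [0.5495 0.2245] [0.0031 0.0061]
143 [0.5533 0.2302] [0.0038 0.0057]
136 [0.5577 0.2354] [0.0044 0.0052]
129 [0.5628 0.24  ] [0.005  0.0046]
122 [0.5683 0.244 ] [0.0056 0.004 ]
115 [0.5743 0.2473] [0.006  0.0033]
108 [0.5807 0.2498] [0.0064 0.0025]
101 [0.5873 0.2515] [0.0066 0.0017]
94 [0.5941 0.2524] [0.0068 0.0009]
87 [0.6009 0.2524] [0.0068 0.0001]
80 [0.6077 0.2516] [ 0.0068 -0.0008]
73 [0.6144 0.2501] [ 0.0066 -0.0016]
66 [0.6208 0.2477] [ 0.0064 -0.0024]
59 [0.6268 0.2445] [ 0.0061 -0.0032]
52 [0.6325 0.2406] [ 0.0056 -0.0039]
45 [0.6376 0.2361] [ 0.0051 -0.0045]
38 [0.6421 0.231 ] [ 0.0045 -0.0051]
31 [0.646  0.2253] [ 0.0039 -0.0056]
24 [0.6492 0.2193] [ 0.0032 -0.0061]
17 [0.6516 0.2129] [ 0.0024 -0.0064]
10 [0.6531 0.2062] [ 0.0016 -0.0066]
3 [0.6539 0.1994] [ 0.0008 -0.0068]
-4 [0.6539 0.1926] [-0.0001 -0.0068]
```

>>> servo_tool([
  [[0,0,-0.007,0,-1],[0,0.003,0,-0.06,-1],[0,0.004,0,-0.06,-1],[0.001,0.003,0,-0.06,-1],[0.001,0.003,0,-0.06,-1],[0.001,0.003,0,-0.06,-1],[0.001,0.003,0,-0.06,-1],[0.001,0.003,0,-0.06,-1]],
])

```text
time_s: 5.05
eef_pos: [0.5479, 0.2192, 0.0934]
eef_rot: [0.0, 0.226, 0.974, -0.0]
wrist_force: [-0.8, -2.2, 0.6]
opening: -0.0
```

In light contact (about 2 N), so I'll keep sweeping.

>>> servo_tool([
  [[0.003,0.006,0,-0.12,-1],[0.004,0.006,0,-0.12,-1],[0.004,0.005,0,-0.12,-1],[0.005,0.005,0,-0.12,-1],[0.006,0.004,0,-0.12,-1],[0.006,0.003,0,-0.12,-1],[0.006,0.002,0,-0.12,-1]],
])

```text
time_s: 5.75
eef_pos: [0.5815, 0.2506, 0.0933]
eef_rot: [-0.0, 0.605, 0.797, -0.0]
wrist_force: [-2.4, 0.5, 1.9]
opening: -0.004
```

```bash
cat > st.py <<'E'
from h import *
np.set_printoptions(precision=4,suppress=True)
o=get_obs();c=np.array([.598,.1965]);d=o['eef_pos'][:2]-c;r=o['eef_rot']
print(o['time_s'],o['eef_pos'],'phi',np.degrees(np.arctan2(d[1],d[0])),'r',np.hypot(*d),'toolx',2*np.degrees(np.arctan2(r[2],r[1])),o['wrist_force'],o['q'][5])
E
python3 st.py
```

```text
5.75 [0.5815 0.2506 0.0933] phi 106.93235912585467 r 0.056553386951498814 toolx 105.59543908386702 [-2.4132  0.4661  1.946 ] -0.05262647375378736
```

>>> servo_tool([
  [[0.007,0.002,0,-0.12,-1],[0.007,0.001,0,-0.12,-1],[0.007,0.0,0,-0.12,-1],[0.007,-0.001,0,-0.12,-1],[0.006,-0.002,0,-0.12,-1],[0.006,-0.002,0,-0.12,-1],[0.006,-0.003,0,-0.12,-1],[0.006,-0.004,0,-0.12,-1]],
])

```text
time_s: 6.55
eef_pos: [0.6339, 0.2424, 0.0934]
eef_rot: [-0.001, 0.904, 0.427, 0.0]
wrist_force: [-2.4, 4.0, -0.3]
opening: -0.0
```

```bash
python3 st.py; python3 - <<'E'
from h import *
p=snap('top','t3'); c=proj(p,[[.598,.1965,.068]])[0]; 
a=p['img'][int(c[1])-75:int(c[1])+75,int(c[0])-80:int(c[0])+80]
cv2.imwrite('pics/t3c.png',cv2.resize(a,None,fx=4,fy=4))
E
```

```text
6.55 [0.6339 0.2424 0.0934] phi 52.03324821036045 r 0.05828315847317574 toolx 50.6146958249665 [-2.3729  3.9944 -0.2706] 0.8769579261059317
```

View pics/t3c.png

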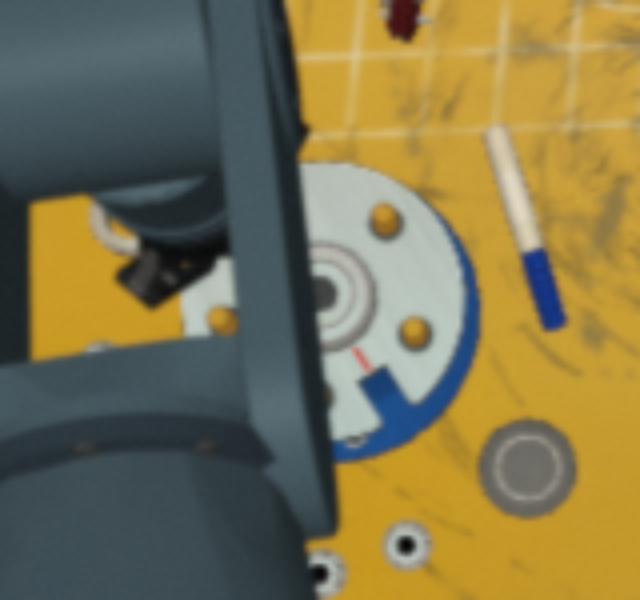

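>>> servo_tool([
  [[0.005,-0.005,0,-0.12,-1],[0.004,-0.005,0,-0.12,-1],[0.003,-0.006,0,-0.12,-1],[0.003,-0.006,0,-0.12,-1],[0.002,-0.006,0,-0.12,-1],[0.001,-0.006,0,-0.11,-1],[0.001,-0.004,0,-0.07,-1],[0,0,0,0,-1]],
])

```text
time_s: 7.4
eef_pos: [0.6531, 0.2032, 0.0935]
eef_rot: [-0.0, 0.999, 0.054, 0.0]
wrist_force: [0.2, 0.9, -0.1]
opening: -0.002
```

```bash
python3 st.py; python3 - <<'E'
from h import *
for n in('top','scene'):
    p=snap(n,n[0]+'4'); c=proj(p,[[.598,.1965,.068]])[0]; 
    a=p['img'][int(c[1])-75:int(c[1])+75,int(c[0])-75:int(c[0])+75]
    cv2.imwrite('pics/'+n[0]+'4c.png',cv2.resize(a,None,fx=4,fy=4,interpolation=cv2.INTER_CUBIC))
    for k in('slot_mouth','lock_point'):
        for r in pinpoint(p,k)[:2]: print(n,k,round(r['conf'],2),atz(p,r['centre'],.068))
E
```

```text
7.4 [0.6531 0.2032 0.0935] phi 6.908168784659856 r 0.05550857122312299 toolx 6.235787682060474 [ 0.1572  0.8643 -0.1233] 1.590499459845866
scene slot_mouth 0.67 [0.52700372 0.21209493 0.068     ]
scene slot_mouth 0.62 [ 0.59326641 -0.12447582  0.068     ]
scene lock_point 0.74 [0.52736298 0.23682274 0.068     ]
```

View pics/t4c.png

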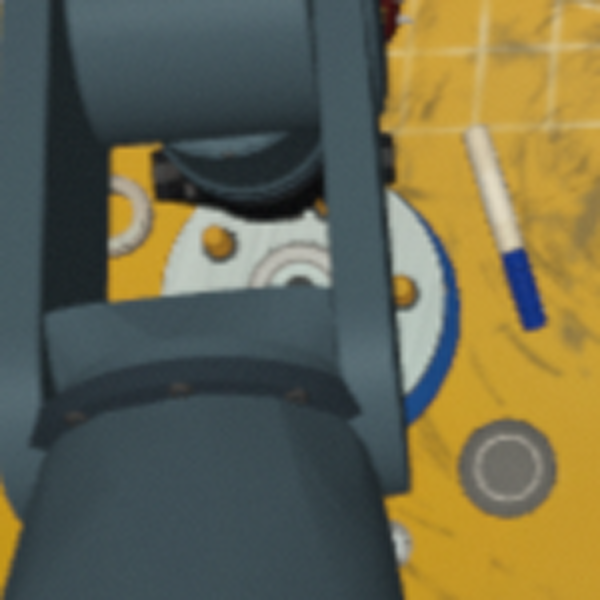

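View pics/s4c.png

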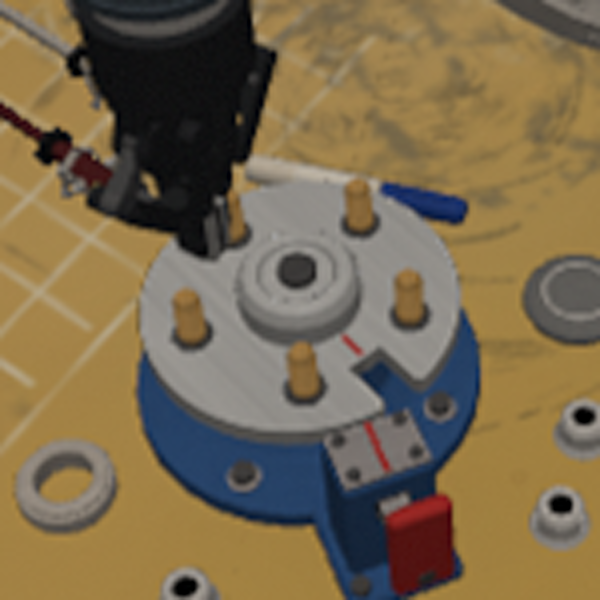

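>>> servo_tool([
  [[0.001,-0.003,0,-0.05,-1],[0,-0.003,0,-0.05,-1],[0,-0.003,0,-0.05,-1],[0,-0.003,0,-0.05,-1],[0,0,0,0,-1]],
])

```text
time_s: 8.2
eef_pos: [0.6533, 0.1917, 0.0928]
eef_rot: [-0.0, 0.999, -0.046, -0.0]
wrist_force: [-1.4, 2.6, -0.2]
opening: -0.002
```

```bash
python3 st.py; cat > look.py <<'E'
from ov import *
import sys
from scipy.optimize import minimize
yaw=-.585
def brass(im):
    hsv=cv2.cvtColor(im,cv2.COLOR_BGR2HSV); return hsv
p=camera('scene'); th=float(sys.argv[2])
overlay(p,(.596,.1965),yaw,th,sys.argv[1],half=60)
for k in('slot_mouth','lock_point'):
    for r in pinpoint(p,k)[:2]: print(k,round(r['conf'],2),atz(p,r['centre'],.068))
E
python3 look.py ov5 0.12
```

```text
8.2 [0.6533 0.1917 0.0928] phi -4.914224879331652 r 0.05551477609367443 toolx -5.26103138673585 [-1.4368  2.6176 -0.1789] 1.7736942739974344
slot_mouth 0.76 [0.5365228  0.22219795 0.068     ]
slot_mouth 0.34 [0.60857343 0.13142222 0.068     ]
lock_point 0.58 [0.5404212  0.23012367 0.068     ]
```

View pics/ov5.png

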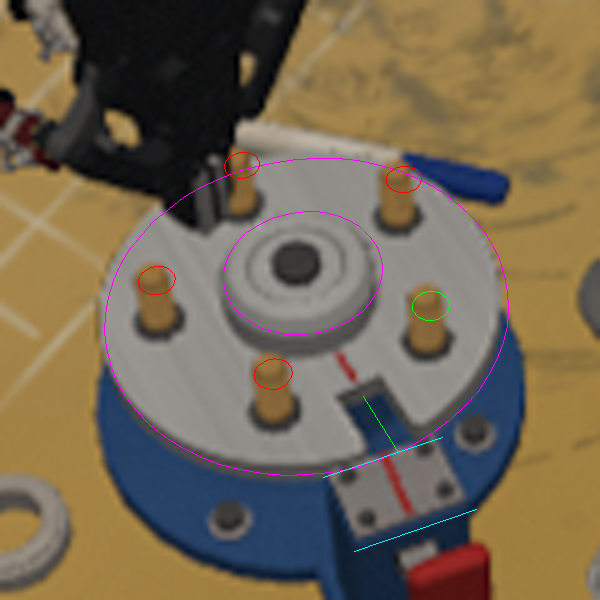

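The model matches at about 0.12 rad (the slot is a little right of the block's red line), so I'll nudge it slowly.

>>> servo_tool([
  [[0,-0.002,0,-0.03,-1],[0,-0.002,0,-0.03,-1],[0,-0.001,0,-0.02,-1],[0,0,0,0,-1]],
])

```text
time_s: 8.75
eef_pos: [0.6536, 0.1862, 0.0928]
eef_rot: [0.0, 0.996, -0.086, -0.0]
wrist_force: [-0.7, 2.6, -1.0]
opening: -0.003
```

```bash
python3 st.py; python3 look.py ov6 0.0
```

```text
8.75 [0.6536 0.1862 0.0928] phi -10.500949373289476 r 0.0565725198085472 toolx -9.921350329319953 [-0.6568  2.58   -0.9554] 1.8472563375776396
slot_mouth 0.8 [0.53244891 0.23334826 0.068     ]
lock_point 0.96 [0.53006153 0.24162551 0.068     ]
```

View pics/ov6.png

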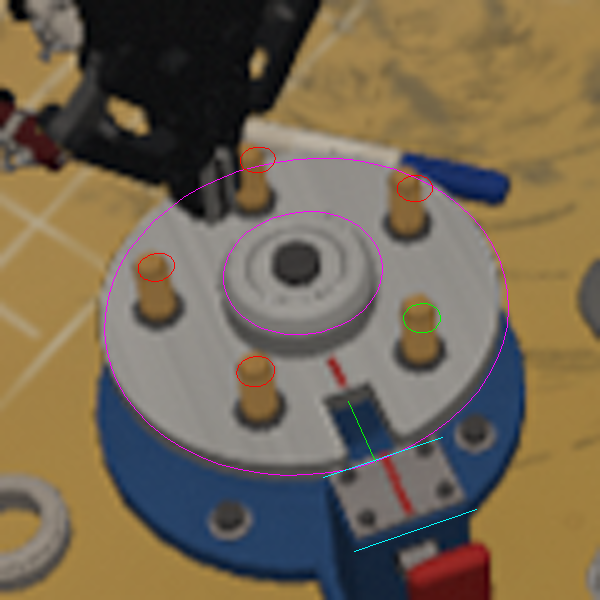

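The slot is in line within about 3 mm. I'll give it one last 1 mm nudge, back off from the stud and lift.

>>> servo_tool([
  [[0,-0.001,0,-0.01,-1],[0,0,0,0,-1],[0,0,0,0,-1],[0.001,0.004,0,0,-1],[0.001,0.006,0,0,-1],[0,0,0.02,0,-1],[0,0,0.04,0,-1],[0,0,0.03,0,-1]],
])

```text
time_s: 9.7
eef_pos: [0.6563, 0.1956, 0.1848]
eef_rot: [0.0, 0.996, -0.091, 0.001]
wrist_force: [0.3, -0.1, 1.3]
opening: 0.003
```

>>> servo_tool([
  [[-0.03,0.015,0.01,-0.1,-1],[-0.035,0.02,0,-0.1,-1],[-0.035,0.02,0,-0.1,-1],[-0.035,0.02,0,-0.11,-1],[-0.035,0.02,0,0,-1],[-0.035,0.02,0,0,-1],[-0.02,0.005,0,0,-1],[0,0,0,0,-1]],
])

```text
time_s: 10.5
eef_pos: [0.4284, 0.3166, 0.1932]
eef_rot: [0.0, 0.957, -0.29, -0.0]
wrist_force: [-0.1, -0.4, 0.6]
opening: -0.001
```

```bash
python3 st.py; python3 look.py ov7 0.0; python3 - <<'E'
from h import *
for n in('top','scene','wrist'):
    p=snap(n,n[0]+'7')
    for k in('push_tab','lock_point','slot_mouth'):
        for r in pinpoint(p,k)[:1]: print(n,k,round(r['conf'],2),atz(p,r['centre'],.1 if k=='push_tab' else .068))
E
```

```text
10.5 [0.4284 0.3166 0.1932] phi 144.69473434286576 r 0.20784235272725476 toolx -33.74198261664077 [-0.0851 -0.4019  0.6272] 2.573263677905252
top push_tab 0.68 [0.46113518 0.28351906 0.1       ]
top lock_point 0.64 [0.53631131 0.24039705 0.068     ]
top slot_mouth 0.83 [0.53195281 0.24447618 0.068     ]
scene push_tab 0.73 [0.45553067 0.28468709 0.1       ]
wrist push_tab 0.7 [0.46055746 0.28347064 0.1       ]
wrist lock_point 0.7 [0.53203947 0.23877052 0.068     ]
wrist slot_mouth 0.77 [0.53376212 0.23793776 0.068     ]
```

View pics/ov7.png

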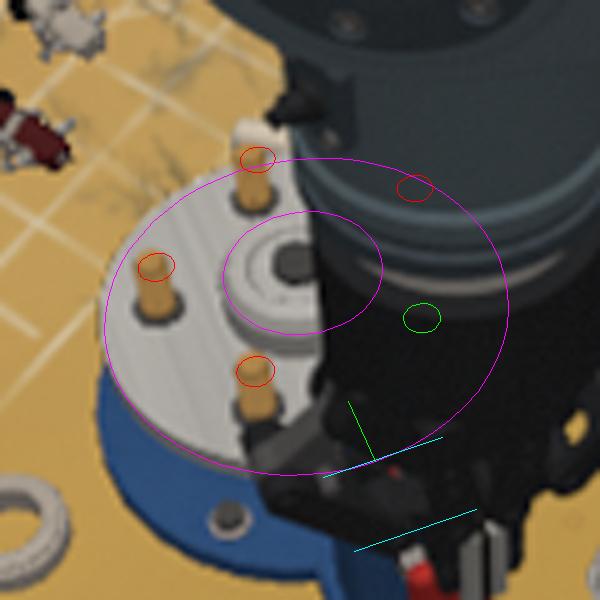

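View pics/w7.png

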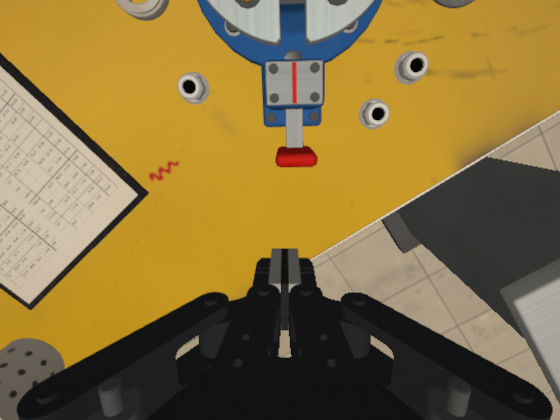

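The wrist view shows the slot edges at about columns 280–307, centred on the bar at about 293, so it is aligned. The tab's rear face is at about (0.460, 0.286). Next I'll lower the hand behind the tab.

>>> servo_tool([
  [[-0.004,-0.007,-0.03,0,-1],[0,0,-0.035,0,-1],[0,0,-0.033,0,-1],[0,0,0,0,-1],[0,0,0,0,-1]],
])

```text
time_s: 11.75
eef_pos: [0.4266, 0.3084, 0.0951]
eef_rot: [0.0, 0.956, -0.292, -0.0]
wrist_force: [0.6, -0.7, 0.2]
opening: 0.0
```

```bash
python3 st.py; python3 - <<'E'
from h import *
p=snap('wrist','w8')
for k in('push_tab','lock_point','slot_mouth'):
        for r in pinpoint(p,k)[:1]: print(k,round(r['conf'],2),atz(p,r['centre'],.1 if k=='push_tab' else .068))
E
```

```text
11.75 [0.4266 0.3084 0.0951] phi 146.87057797682698 r 0.2046966197012243 toolx -33.92594358259277 [ 0.5612 -0.6674  0.1802] 2.56311921893075
push_tab 0.94 [0.45980857 0.28467571 0.1       ]
lock_point 0.5 [0.45199482 0.2889929  0.068     ]
```

View pics/w8.png

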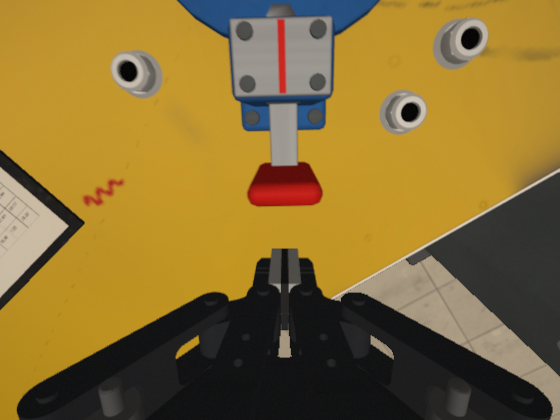

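>>> servo_tool([
  [[0.0084,-0.0055,0,0,-1],[0.0067,-0.0044,0,0,-1],[0.0034,-0.0022,0,0,-1],[0.0025,-0.0016,0,0,-1],[0.0025,-0.0016,0,0,-1],[0.0025,-0.0016,0,0,-1],[0.0025,-0.0016,0,0,-1],[0,0,0,0,-1]],
])

```text
time_s: 12.75
eef_pos: [0.4552, 0.2897, 0.0948]
eef_rot: [0.0, 0.956, -0.292, -0.0]
wrist_force: [-0.9, 0.7, 0.7]
opening: -0.001
```

>>> servo_tool([
  [[0.0025,-0.0016,0,0,-1],[0.0025,-0.0016,0,0,-1],[0.0025,-0.0016,0,0,-1]],
])

```text
time_s: 13.05
eef_pos: [0.4626, 0.285, 0.0948]
eef_rot: [0.0, 0.957, -0.292, -0.0]
wrist_force: [-2.9, 0.3, 0.8]
opening: -0.002
```

```bash
python3 st.py; python3 - <<'E'
from h import *
p=snap('wrist','w9')
E
```

```text
13.05 [0.4626 0.285  0.0948] phi 146.83778952368544 r 0.16179616621244977 toolx -33.91826691146699 [-2.8862  0.3302  0.8231] 2.4963186760916787
```

View pics/w9.png

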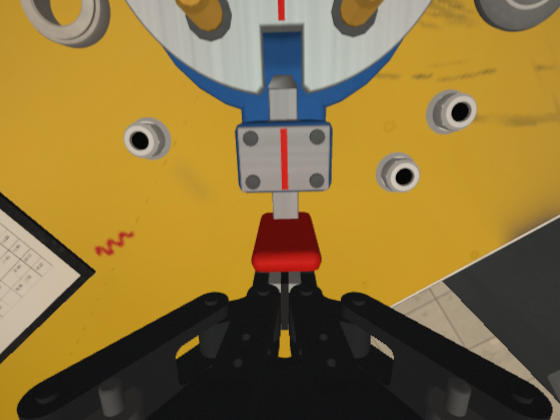

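The bar's nose is entering the slot, centred at about (283,85). I'll keep pushing gently.

>>> servo_tool([
  [[0.0025,-0.0016,0,0,-1],[0.0025,-0.0016,0,0,-1],[0.0025,-0.0016,0,0,-1],[0.0017,-0.0011,0,0,-1],[0.0017,-0.0011,0,0,-1]],
])

```text
time_s: 13.6
eef_pos: [0.4737, 0.2779, 0.0948]
eef_rot: [0.0, 0.956, -0.292, -0.0]
wrist_force: [-3.1, 0.7, 0.3]
opening: 0.005
```

>>> servo_tool([
  [[0.0008,-0.0005,0,0,-1],[0.0008,-0.0005,0,0,-1]],
])

```text
time_s: 13.8
eef_pos: [0.4752, 0.277, 0.0948]
eef_rot: [0.0, 0.956, -0.292, -0.0]
wrist_force: [-3.7, 0.7, -0.4]
opening: -0.001
```

```bash
python3 st.py; python3 - <<'E'
from h import *
p=snap('wrist','w10')
E
```

```text
13.8 [0.4752 0.277  0.0948] phi 146.7725969544808 r 0.14685523527383665 toolx -33.93416423227148 [-3.6628  0.6789 -0.4409] 2.474986445494308
```

View pics/w10.png

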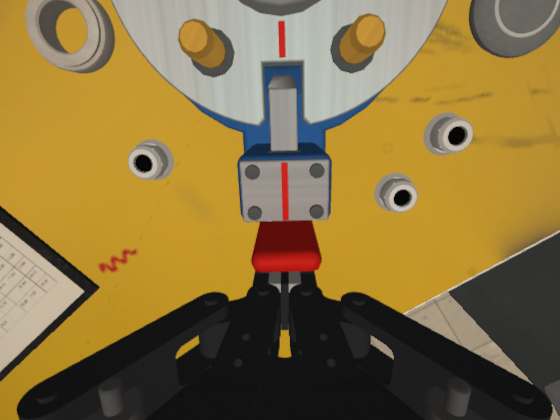

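>>> servo_tool([
  [[0.0008,-0.0005,0,0,-1],[0.0008,-0.0005,0,0,-1],[0.0008,-0.0005,0,0,-1]],
])

```text
time_s: 14.15
eef_pos: [0.4765, 0.2761, 0.0948]
eef_rot: [-0.0, 0.956, -0.292, -0.001]
wrist_force: [-9.2, 5.0, 3.6]
opening: -0.001
```

>>> servo_tool([
  [[0.0008,-0.0005,0,0,-1],[0.0008,-0.0005,0,0,-1]],
])

```text
time_s: 14.35
eef_pos: [0.4766, 0.2761, 0.0948]
eef_rot: [-0.0, 0.957, -0.292, -0.003]
wrist_force: [-15.0, 8.6, 6.8]
opening: 0.003
```

The tab stopped moving and the force rose to about 17 N, so the bar is at its stop. Its predicted home distance (about 0.134 m from the axis) agrees. Backing off, lifting and checking.

>>> servo_tool([
  [[-0.0084,0.0055,0,0,-1],[-0.0168,0.011,0,0,-1],[-0.0168,0.011,0,0,-1],[0,0,0.04,0,-1],[0,0,0.04,0,-1],[0,0,0.04,0,-1],[0,0,0,0,-1]],
])

```text
time_s: 15.05
eef_pos: [0.4401, 0.3041, 0.2217]
eef_rot: [-0.004, 0.957, -0.291, 0.005]
wrist_force: [-0.6, -0.7, 0.4]
opening: 0.001
```

```bash
python3 st.py; python3 - <<'E'
from h import *
for n in('top','scene','wrist'):
    p=snap(n,n[0]+'11')
    for k in('push_tab','lock_point','slot_mouth'):
        for r in pinpoint(p,k)[:1]: 
            X=atz(p,r['centre'],.1 if k=='push_tab' else .068); print(n,k,round(r['conf'],2),X,np.hypot(*(X[:2]-[.597,.1965])))
E
```

```text
15.05 [0.4401 0.3041 0.2217] phi 145.71878218387067 r 0.19103900267423463 toolx -33.89238027026212 [-0.5809 -0.6504  0.3586] 2.5452430678243343
top push_tab 0.49 [0.47541675 0.26661161 0.1       ] 0.14035000735629452
top lock_point 0.81 [0.53169311 0.2473437  0.068     ] 0.0827651605666775
top slot_mouth 0.74 [0.48803745 0.27215483 0.068     ] 0.1326517644936435
scene push_tab 0.66 [0.4834793  0.26970927 0.1       ] 0.13507977305243934
scene lock_point 0.73 [0.53141167 0.2306756  0.068     ] 0.07395810075786749
scene slot_mouth 0.9 [0.53479674 0.23250105 0.068     ] 0.07187017109053857
wrist push_tab 0.88 [0.48658798 0.26760549 0.1       ] 0.13132709031589204
wrist lock_point 0.37 [0.46981722 0.16991895 0.068     ] 0.12993079229315863
wrist slot_mouth 0.84 [0.532444   0.23516174 0.068     ] 0.07524763928182686
```

View pics/w11.png

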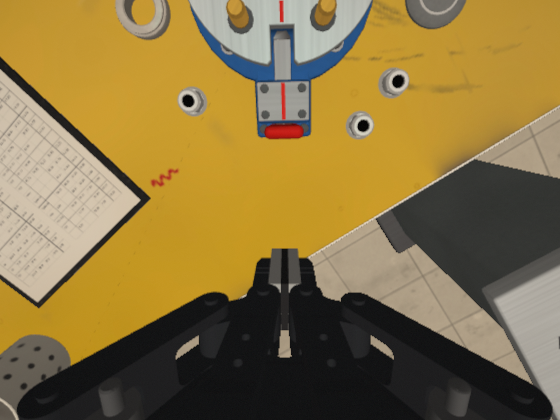

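```bash
python3 - <<'E'
from bench import *
print(hand_in())
E
```

```text
the job is handed in; nothing more can be done
None
```

The hub stand is locked as far as my checks can show, and the job is handed in at about 15 s of the 58 s allowed. `hand_in()` reports no verdict.

- **Turning the plate:** With the jaws shut, I pushed one stud about 178° clockwise, at no more than about 5 N at the wrist in the readings taken. The wrist view then showed the slot in line with the bar while the bar was still out.
- **Pushing the bar home:** I pushed the red tab from behind in small steps at about 3–4 N. It stopped moving and the force rose to about 17 N, which I took as the hard stop. I then backed off and lifted to about 0.22 m, and the wrist force was near zero.
- **Last checks:**
  - The wrist picture shows the bar deep in the slot, the tab against the guide block and the loose things it shows undisturbed.
  - The tab moved from about 165 mm to 131–135 mm from the axis, against a full stroke of 32 mm.
- **Disagreements:**
  - In the last top picture the networks put the slot mouth about 133 mm from the axis (confidence 0.74), probably a wrong detection with the arm in view. The scene and wrist pictures both put it at the lock point, within a few mm.
  - The top picture put the tab at about 140 mm, and the last wrist picture gave a low-confidence (0.37) lock point that was plainly wrong.

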